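# Free the tasting tray and offer the sweet

### The job

Pick up the upright wooden mallet and use it to knock the sprung pin on the tray dock fully down, which draws back the catch over the tasting tray, then stand the mallet upright back on the bare counter and let go of it. Then lift the tray by its handle and carry it, without letting the loose round sweet roll out of its pocket, to the round marble slab; finish while still holding it there, level and still in the gripper, over the middle of the slab and about 10 cm above the counter. Leave the jar, bowl and carton where they are.

Things in the scene. Friction and masses are not known exactly. Their poses are not given: they have to be found in the camera images.
- mallet: Wooden mallet (pounder) that stands upright on the counter on its round striking face, its handle straight up. Head: dark wood cylinder 52 mm across, 46 mm high; handle: plain round pale stick 22 mm across, from 46 mm to 125 mm above the striking face. About 0.28 kg. Origin: centre of the striking face (underside); z runs up along the handle.
- dock: Fixed tray dock. Dark wooden seat 200 (x) by 134 (y) mm, 14 mm thick, with curbs 5 mm higher along both x ends and the +y side that surround the tray with 3 to 4 mm play; on its -y side stands a dark steel housing 70 (x) by 52 (y) by 56 mm high, centred 93 mm from the origin towards -y; the pin stands out of its top and the steel catch comes out of its +y face. Origin: underside of the seat, under the centre of the tray, at counter level; z up.
- pin_top (a point): Centre of the flat top of the steel pin, 18 mm across; it stands upright in the middle of the housing, its top 85 mm above the counter when up and 71 mm when fully down.
- pin (a joint): How far the sprung pin is down: 0 m up, 0.014 m fully down, at a hard stop. It takes about 6 N to start and 9 N to push it fully down; it stays down where it is left. At 0.007 m or more the catch is clear of the tray.
- catch (a joint): How far the steel catch is drawn back into the housing, in m: 1.5 times the pin's travel. At 0 it lies over the middle of the tray's -y edge, overlapping it by 10 mm and stopping the tray from being lifted; at 0.021 it is fully drawn back.
- tray: Pale wooden tasting tray, board 170 (x) by 110 (y) by 14 mm, about 0.28 kg, lying in the dock with its axes along the dock's and its underside 14 mm above the counter. Handle across the middle: a crossbar 14 mm thick (x), 84 mm long (y), spanning 66 to 96 mm above the underside, on two posts 14 mm square at y = -35 and +35 mm. Two round pockets 41 mm across and 4 mm deep at x = -55 (empty) and +55 mm (the sweet). Origin: centre of the underside; z up.
- pocket (a point): Point on the tray (x = 55, y = 0, 27 mm above the underside) where the sweet's centre lies when it is in the middle of its pocket.
- sweet_center (a point): Centre of the sweet: a hard white ball 34 mm across, about 30 g, loose in its pocket; it can roll about 10 mm each way in it, and rolls over the rim when the tray is tipped by some 35 degrees or jerked.
- slab: Fixed round marble slab 180 mm across and 18 mm thick, lying on the counter. Origin: centre of its underside, at counter level.
- jar: Bystander: amber glass jar, 68 mm across, 95 mm high. Origin: centre of its underside.
- bowl: Bystander: steel bowl, 100 mm across, 45 mm high. Origin: centre of its underside.
- carton: Bystander: cardboard carton 60 by 90 by 50 mm high. Origin: centre of its underside.
Not all that is in view belongs to the job. Of the things like the mallet, leave any that is purple, red or turquoise; of the rest the larger one is meant.

How it is judged:
By the outcome, as a careful person would: the job done as asked, in the order asked, and still so for the second after the job is handed in, while the arm keeps its last pose, push and grip.
It also fails if it takes over 67 s, if anything falls off the work surface, if the arm or the gripper's body presses on something with over 40 N, if the wrist force passes 120 N, or if a joint passes its speed limit or range.

### The arm

A 6-joint arm with a two-finger parallel gripper is mounted at the origin on the work surface. World frame = base frame: x ahead of the robot, y to its left, z up, the work surface at z = 0. Lengths are in mm, angles in rad, forces in N, time in s.
With the tool pointing down it reaches from about 350 to 850 mm from the base axis. Payload 8.1 kg.
Tool frame: the origin (TCP) lies at the very end of the fingers, on their centre line; the grasp point (between the pads) lies 19 mm behind it; z points along the fingers, y is the line along which they close (so a half turn about z gives the same grasp; the last joint's range is limited). The gripper opens to 93 mm and grips with 3 to 60 N. Pads are 15 mm wide; open, the fingers measure 128 mm over their backs; the gripper's body (75 mm by 188 mm) begins 65 mm behind the grasp point.
Start: joints at [1.038, 0.13, 1.488, -0, 1.523, -0.085], TCP at [259.77, 540.855, 218.635] pointing down, gripper open.
Joint ranges: [-2.96, 2.96], [-0.89, 2.26], [0.02, 2.5], [-1.34, 4.48], [0, 2.73], [-2.66, 2.66]. Speed limits (rad/s): [2.39, 2.39, 2.79, 3.14, 3.14, 3.14].

### API

Orientations are given as a rotation vector (axis times angle).
In Python, from rig import get_obs, optics, job gives the robot as it stands.
- The arm moves only by the tool move_arm, never from a script. Its argument "plan" is a list of rows, each an object of numbers: "tx", "ty", "tz": the shift along the world's x, y, z in mm; "wx", "wy", "wz": the turn, a rotation vector about the world's x, y, z in degrees; "jaw": the gripper's target within -1 to 1 (shut at 1, half-way at 0, fully open at -1). A call has 1 to 10 rows; each row shifts and turns the commanded pose from where the row before left it; what a row does not reach is not made up. A row lasts 1/8 s, in which the tool goes at most 62.5 mm and 10.7 degrees, less where a joint would pass 70% of its speed; a pose out of reach is approached as far as the arm can. A call is refused whole if a number of a shift passes 62.5 or a number of a turn 10.7, either way. A call with a gripper value outside its range is refused whole. The fingers move at their own pace and stop on an object; the grip force is fixed at half the most. Time passes only in rows, so rows that do not move let the fingers close. It gives the time, the measured TCP pose, the force, the opening and the grip force at its end, in the units of the state.
- get_obs(): the state, without advancing time (a new reading comes with each control period).
- optics.grab_frame(name): name is "scene" or "top" or "wrist"; returns (picture, depth): 420x560x3 uint8, red, green, blue; 420x560 float32, mm along the optical axis (not along the pixel's ray), 0 where there is no reading.
- optics.camera_params(name): a dict with "intrinsics" (3x3 intrinsics, pixels), "T" (4x4, takes a point from camera to world coordinates); the wrist camera has in their place "mount" (4x4, takes a point from camera to tool coordinates, whose origin is the TCP and whose axes are the flange's). Camera axes: x right, y down, z forward; pixel columns grow to the right and rows downward; lengths in mm; the calibration is good to about 2 mm. A picture is of the moment at which its call begins: read the wrist's pose just before it. camera_params takes no time and is no camera call.
- job.hand_in(): hands the job in; it is judged then, once.
The state is a dict: "time_s": time; "q": joint angles; "dq": joint speeds; "joint_efforts": joint torques, N m; "position": TCP position; "orientation": TCP orientation; "contact_force": force on the tool from outside, world axes, zero at the start; "moment": the same for the moment, N m; "width": opening from 0.0 (shut) to 1.0 (fully open); "gripper_force": force on a finger pad.
Only numpy, scipy, OpenCV 4.12 (cv2) and the standard library are available. Lean on these libraries where they do the work, as an engineer would, in place of code of your own. Each camera call takes 0.05 s, during which the arm holds its last target. There are 200 camera calls.

## Working session

There is one attempt and no reset: what is moved stays moved. The work goes in short steps, Python scripts to look and compute and a tool call to move; the robot and the scene stay as the last step left them, time stands still between calls to the robot, and variables do not carry over. Pictures are saved under pics/ and viewed, at most 10 in all, crops included, and the job is handed in when it is done.

Besides the shell and the picture viewer there is one more tool, called after "Call:" as name(argument=value, ...), one argument or row to a line, values as JSON. move_arm: Moves the arm, as the interface text tells. Its arguments: {"type":"object","properties":{"plan":{"type":"array","items":{"type":"object","properties":{"tx":{"type":"number"},"ty":{"type":"number"},"tz":{"type":"number"},"wx":{"type":"number"},"wy":{"type":"number"},"wz":{"type":"number"},"jaw":{"type":"number"}}}}},"required":["plan"]}

```bash
mkdir -p pics
python3 - <<'E'
from rig import get_obs, optics
import cv2,numpy as np
for n in ("scene","top"):
    p,d=optics.grab_frame(n); cv2.imwrite(f"pics/{n}0.png",p[:,:,::-1]); np.savez(f"{n}0.npz",p=p,d=d)
    c=optics.camera_params(n); print(n,np.round(c["intrinsics"],1).tolist(),np.round(c["T"],3).tolist())
print(get_obs())
E
```

```text
scene [[479.1, 0.0, 281.0], [0.0, 479.1, 206.0], [0.0, 0.0, 1.0]] [[-0.526, 0.639, -0.562, 1492.266], [0.85, 0.401, -0.341, 492.972], [0.008, -0.657, -0.754, 1273.429], [0.0, 0.0, 0.0, 1.0]]
top [[410.1, 0.0, 278.5], [0.0, 410.1, 209.6], [0.0, 0.0, 1.0]] [[-0.016, -0.995, 0.102, 513.452], [-1.0, 0.015, -0.015, -31.551], [0.013, -0.102, -0.995, 1087.435], [0.0, 0.0, 0.0, 1.0]]
{'time_s': 0.1, 'q': array([ 1.03756449e+00,  1.31112853e-01,  1.48914586e+00,  2.42286402e-05,
        1.52304270e+00, -8.54025559e-02]), 'dq': array([-0.00165394, -0.00351192, -0.00229506, -0.00054005,  0.00352518,
       -0.00120492]), 'joint_efforts': array([ 5.18938086e-04, -5.61335707e+01, -4.93097484e+01,  7.70449173e-02,
        2.90262164e-02, -9.78856565e-05]), 'position': array([259.51311075, 540.39616488, 217.6895865 ]), 'orientation': array([-6.97466045e-01, -3.06263387e+00,  2.54471329e-03]), 'contact_force': array([-0.71057164,  0.14759205, -0.50475012]), 'moment': array([-0.02703836,  0.04314865,  0.04141217]), 'gripper_force': 0.0, 'width': 0.9992635737597219}
```

View pics/top0.png

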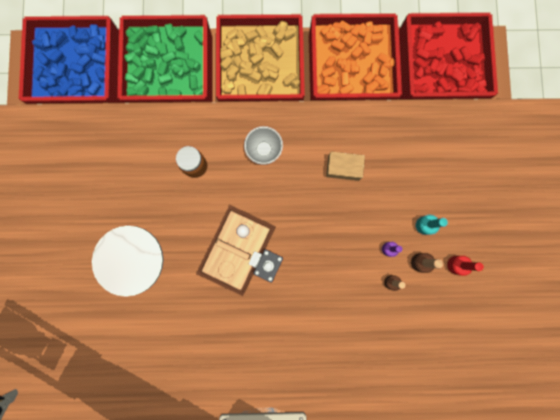

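View pics/scene0.png

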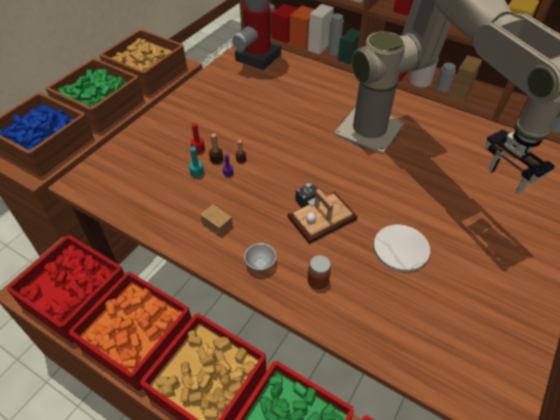

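Candidates (top view): turquoise (430,225), purple (391,249), large brown (425,262), red (461,266), small brown (394,283). By the description it's the large brown one at (425,262). I'll check this in a crop and measure.

```bash
cat > h.py <<'E'
import numpy as np,cv2
from rig import get_obs, optics
from scipy.spatial.transform import Rotation as R
def cam(n):
    c=optics.camera_params(n)
    if "T" in c: return c["intrinsics"],c["T"]
    o=get_obs(); T=np.eye(4); T[:3,:3]=R.from_rotvec(o["orientation"]).as_matrix(); T[:3,3]=o["position"]
    return c["intrinsics"],T@c["mount"]
def cloud(d,K,T):
    v,u=np.mgrid[:d.shape[0],:d.shape[1]]
    P=np.stack([(u-K[0,2])/K[0,0]*d,(v-K[1,2])/K[1,1]*d,d],-1)@T[:3,:3].T+T[:3,3]
    P[d<=0]=np.nan; return P
def ray(u,v,z,K,T):
    r=T[:3,:3]@[(u-K[0,2])/K[0,0],(v-K[1,2])/K[1,1],1]; return T[:3,3]+r*(z-T[2,3])/r[2]
E
python3 - <<'E'
from h import *
for n in ("top","scene"):
    f=np.load(n+"0.npz");p,d=f["p"],f["d"];K,T=cam(n);P=cloud(d,K,T)
    x,y,z=P[...,0],P[...,1],P[...,2]
    print(n,"table z",np.nanmedian(z[(x>450)&(x<550)&(y<-150)&(y>-250)]))
    m=np.uint8((z>12)&(z<200)&(x>300)&(x<800)&(y>-600)&(y<450))
    k,l,s,c=cv2.connectedComponentsWithStats(m)
    for i in range(1,k):
        if s[i,4]<25: continue
        q=P[l==i]; zm=np.percentile(q[:,2],98)
        t=q[q[:,2]>zm-12]
        print(s[i].tolist(),"zmax",round(zm),"topmean",t.mean(0).round(1),"mid",((q.min(0)+q.max(0))/2).round(1),"ext",np.ptp(q,0).round(),"col",np.median(p[l==i],0))
f=np.load("top0.npz")["p"]
a=cv2.resize(f[200:300,370:490],None,fx=5,fy=5,interpolation=2); b=cv2.resize(f[195:305,185:295],None,fx=4,fy=4,interpolation=2)
cv2.imwrite("pics/crop0.png",cv2.resize(np.hstack([cv2.resize(a,(440,367)),b[:367]]),None,fx=.9,fy=.9)[:,:,::-1])
E
```

```text
top table z 0.5257489168142229
[245, 142, 38, 22, 378] zmax 48 topmean [765.5  -9.4  43.2] mid [770.5 -10.9  31.5] ext [59. 96. 39.] col [159.  161.  151.5]
[176, 146, 31, 32, 721] zmax 98 topmean [746.1 174.2  95. ] mid [744.5 172.9  56. ] ext [64. 65. 88.] col [214. 214. 202.]
[326, 151, 39, 29, 920] zmax 54 topmean [ 734.  -222.7   50.2] mid [ 734.7 -223.1   35. ] ext [70. 95. 46.] col [213. 170. 112.]
[196, 205, 87, 91, 4518] zmax 110 topmean [520.5  64.8 109.6] mid [520.5  56.9  63.3] ext [232. 221. 103.] col [230. 190. 137.]
[416, 214, 32, 21, 459] zmax 127 topmean [ 576.9 -432.7  124. ] mid [ 577.5 -432.8   70.1] ext [ 52.  48. 116.] col [ 54. 135. 128.]
[92, 226, 71, 70, 3866] zmax 22 topmean [497.3 345.4  18.4] mid [497.7 346.1  18.9] ext [177. 179.  14.] col [241. 241. 231.]
[382, 242, 20, 15, 220] zmax 96 topmean [ 515.9 -334.3   93.7] mid [ 515.3 -334.4   55.1] ext [37. 36. 86.] col [122.  68. 135.]
[412, 253, 31, 20, 452] zmax 127 topmean [ 480.2 -415.7  124.1] mid [ 479.1 -416.2   71.3] ext [ 49.  51. 114.] col [92. 66. 46.]
[448, 255, 36, 21, 508] zmax 127 topmean [ 47
[... 697 characters left out ...]
 mid [ 513.2 -330.6   56.6] ext [41. 38. 89.] col [62.5 29.  65. ]
[288, 182, 70, 60, 2278] zmax 113 topmean [521.2  69.5 111. ] mid [511.4  59.7  65.8] ext [253. 224. 107.] col [136. 102.  76.]
[201, 204, 32, 31, 598] zmax 59 topmean [ 733.5 -219.5   53.2] mid [ 732.9 -219.7   36.7] ext [71. 98. 49.] col [161.5 121.   76. ]
[374, 224, 57, 47, 2024] zmax 27 topmean [499.3 350.5  21.7] mid [496.7 348.6  21.2] ext [183. 179.  18.] col [202. 194. 182.]
[246, 243, 31, 25, 431] zmax 50 topmean [760.5 -16.6  45.1] mid [768.3  -8.5  34.8] ext [63. 99. 45.] col [127. 122. 115.]
[308, 255, 23, 34, 630] zmax 102 topmean [746.6 177.8  98. ] mid [748.  178.4  59.5] ext [66. 66. 94.] col [92.  70.  60.5]
```

View pics/crop0.png

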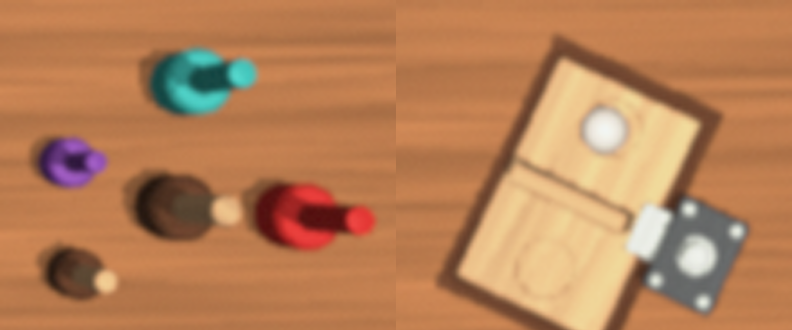

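Left crop: the large brown mallet with the pale stick (head (425,262) in the full image), distinct from red and turquoise. Right: dock with the sweet at upper pocket, housing at lower right. Measure the dock.

Run:
```python
from h import *
f=np.load("top0.npz");p,d=f["p"],f["d"];K,T=cam("top");P=cloud(d,K,T)
x,y,z=P[...,0],P[...,1],P[...,2]
R0=(x>350)&(x<680)&(y>-100)&(y<200)
def rect(m):
    r=cv2.minAreaRect(P[m][:,:2].astype(np.float32)); return [np.round(v,1) for v in r]
h=R0&(z>102); print("handle",rect(h),P[h].mean(0),h.sum())
a=R0&(z>12); print("all",rect(a))
w=R0&(z>20); 
hs=R0&(z>48)&(z<62)&(y<30); print("housing",rect(hs),P[hs].mean(0),hs.sum())
pn=R0&(z>74)&(z<95)&(y<0); print("pin",rect(pn),P[pn].mean(0),pn.sum())
b=R0&(z>24)&(z<31.5); print("board",rect(b),b.sum())
# sweet: white pixels
g=cv2.inRange(p,(190,190,185),(255,255,255)); k,l,s,c=cv2.connectedComponentsWithStats(g)
for i in range(1,k):
    if 20<s[i,4]<400 and 190<c[i][0]<300 and 190<c[i][1]<300: print("white",s[i],c[i],[ray(*c[i],zz,K,T).round(1) for zz in (41,71,85)])
print(cam("wrist"))
```

```text
handle [array([520.4,  65. ]), array([83.1, 14. ]), np.float64(63.8)] [520.39653198  64.79765644 109.82111673] 209
all [array([509.2,  41.9]), array([186.5, 200.1]), np.float64(64.1)]
housing [array([479.5, -18.4]), array([51.8, 69.8]), np.float64(63.7)] [479.33979629 -18.34866998  56.64707745] 533
pin [array([478.9, -18.8]), array([14.6, 14.5]), np.float64(89.1)] [479.40932038 -18.66054855  84.89338373] 42
board [array([518.9,  68.3]), array([119.5, 191.2]), np.float64(61.5)] 2186
white [238 226  10  11  87] [242.55172414 230.75862069] [array([567.6,  45.3,  41. ]), array([566. ,  43.1,  71. ]), array([565.3,  42.1,  85. ])]
white [249 252  12  14 104] [254.41346154 258.68269231] [array([496.4,  15.9,  41. ]), array([496.9,  14.5,  71. ]), array([497.1,  13.9,  85. ])]
white [264 261   9  10  67] [268.34328358 265.8358209 ] [array([477.8, -19.1,  41. ]), array([478.9, -19.5,  71. ]), array([479.3, -19.7,  85. ])]
(array([[358.37609631,   0.        , 279.61193743],
       [  0.        , 358.37609631, 205.62300604],
       [  0.        ,   0.        ,   1.        ]]), array([[ 4.31947791e-01,  8.63448139e-01,  2.60534866e-01,
         1.85439800e+02],
       [ 9.01896274e-01, -4.12873843e-01, -1.26957870e-01,
         5.75402133e+02],
       [-2.05350464e-03,  2.89814597e-01, -9.57080604e-01,
         3.84242570e+02],
       [ 0.00000000e+00,  0.00000000e+00,  0.00000000e+00,
         1.00000000e+00]]))
```

Call:
move_arm(
  plan=[
    {"tx": 11,"ty": -48,"wz": -9,"jaw": -1},
    {"tx": 11,"ty": -48,"wz": -9,"jaw": -1},
    {"tx": 11,"ty": -48,"wz": -9,"jaw": -1},
    {"tx": 11,"ty": -48,"wz": -9,"jaw": -1},
    {"tx": 11,"ty": -48,"wz": -9,"jaw": -1},
    {"tx": 11,"ty": -48,"wz": -9,"jaw": -1},
    {"tx": 11,"ty": -48,"wz": -9,"jaw": -1},
    {"tx": 11,"ty": -48,"wz": -9,"jaw": -1},
    {"tx": 11,"ty": -48,"wz": -9,"jaw": -1},
    {"tx": 11,"ty": -48,"wz": -9,"jaw": -1},
  ],
)

```text
invalid input
```

Call:
move_arm(
  plan=[
    {"tx": 11,"ty": -48,"jaw": -1},
    {"tx": 11,"ty": -48,"jaw": -1},
    {"tx": 11,"ty": -48,"jaw": -1},
    {"tx": 11,"ty": -48,"jaw": -1},
    {"tx": 11,"ty": -48,"jaw": -1},
    {"tx": 11,"ty": -48,"jaw": -1},
    {"tx": 11,"ty": -48,"jaw": -1},
    {"tx": 11,"ty": -48,"jaw": -1},
    {"tx": 11,"ty": -40,"jaw": -1},
    {"tx": 0,"ty": 0,"jaw": -1},
  ],
)

```text
invalid input
```

Call:
move_arm(
  plan=[
    {"tx": 11,"ty": -48,"tz": 0,"wx": 0,"wy": 0,"wz": -9,"jaw": -1},
  ],
)

```text
time_s: 0.22
position: [269.9, 493.4, 217.1]
orientation: [-0.936, -2.998, 0.003]
contact_force: [1.1, 0.1, 0.1]
width: 1.002
gripper_force: 0.0
```

All keys are needed.

Call:
move_arm(
  plan=[
    {"tx": 11,"ty": -48,"tz": 0,"wx": 0,"wy": 0,"wz": -9,"jaw": -1},
    {"tx": 11,"ty": -48,"tz": 0,"wx": 0,"wy": 0,"wz": -9,"jaw": -1},
    {"tx": 11,"ty": -48,"tz": 0,"wx": 0,"wy": 0,"wz": -9,"jaw": -1},
    {"tx": 11,"ty": -48,"tz": 0,"wx": 0,"wy": 0,"wz": -9,"jaw": -1},
    {"tx": 11,"ty": -48,"tz": 0,"wx": 0,"wy": 0,"wz": -9,"jaw": -1},
    {"tx": 11,"ty": -48,"tz": 0,"wx": 0,"wy": 0,"wz": -9,"jaw": -1},
    {"tx": 11,"ty": -48,"tz": 0,"wx": 0,"wy": 0,"wz": -9,"jaw": -1},
    {"tx": 11,"ty": -48,"tz": 0,"wx": 0,"wy": 0,"wz": -9,"jaw": -1},
    {"tx": 11,"ty": -48,"tz": 0,"wx": 0,"wy": 0,"wz": -9,"jaw": -1},
  ],
)

```text
time_s: 1.35
position: [369.7, 59.3, 218.5]
orientation: [2.663, 1.666, 0.0]
contact_force: [0.3, 0.0, -1.1]
width: 1.0
gripper_force: 0.0
```

Call:
move_arm(
  plan=[
    {"tx": 11,"ty": -48,"tz": 0,"wx": 0,"wy": 0,"wz": 0,"jaw": -1},
    {"tx": 11,"ty": -48,"tz": 0,"wx": 0,"wy": 0,"wz": 0,"jaw": -1},
    {"tx": 11,"ty": -48,"tz": 0,"wx": 0,"wy": 0,"wz": 0,"jaw": -1},
    {"tx": 11,"ty": -48,"tz": 0,"wx": 0,"wy": 0,"wz": 0,"jaw": -1},
    {"tx": 11,"ty": -48,"tz": 0,"wx": 0,"wy": 0,"wz": 0,"jaw": -1},
    {"tx": 11,"ty": -48,"tz": 0,"wx": 0,"wy": 0,"wz": 0,"jaw": -1},
    {"tx": 11,"ty": -48,"tz": 0,"wx": 0,"wy": 0,"wz": 0,"jaw": -1},
    {"tx": 11,"ty": -48,"tz": 0,"wx": 0,"wy": 0,"wz": 0,"jaw": -1},
    {"tx": 0,"ty": 0,"tz": 0,"wx": 0,"wy": 0,"wz": 0,"jaw": -1},
  ],
)

```text
time_s: 2.48
position: [457.2, -325.6, 217.0]
orientation: [-2.66, -1.668, 0.002]
contact_force: [-0.2, 0.5, -0.5]
width: 0.999
gripper_force: 0.0
```

Run:
```python
from h import *
K,T=cam("wrist"); p,d=optics.grab_frame("wrist"); cv2.imwrite("pics/w1.png",p[:,:,::-1])
P=cloud(d,K,T);x,y,z=P[...,0],P[...,1],P[...,2]
print(get_obs()["position"])
for lo,hi in ((116,135),(36,52)):
    m=(abs(x-479)<45)&(abs(y+415)<45)&(z>lo)&(z<hi)
    if m.sum(): print(m.sum(),P[m].mean(0).round(1),((P[m].min(0)+P[m].max(0))/2).round(1),np.ptp(P[m],0).round(1))
```

```text
[ 457.17230368 -323.90581756  217.34834157]
596 [ 478.4 -416.6  124. ] [ 478.1 -418.6  121.6] [21.6 21.4 11.2]
1330 [ 479.1 -411.3   45.4] [ 478.2 -417.1   43.9] [50.9 48.2 15.8]
```

View pics/w1.png

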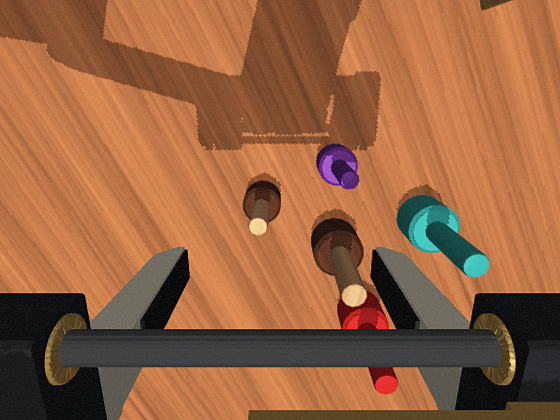

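The pale-handled large brown mallet shows at stick top (353,296); it's at about (479,-416.5), agreeing with the top view. Fingers clear its neighbours.

Call:
move_arm(
  plan=[
    {"tx": 11,"ty": -46,"tz": 0,"wx": 0,"wy": 0,"wz": 0,"jaw": -1},
    {"tx": 11,"ty": -46,"tz": 0,"wx": 0,"wy": 0,"wz": 0,"jaw": -1},
    {"tx": 0,"ty": 0,"tz": 0,"wx": 0,"wy": 0,"wz": 0,"jaw": -1},
    {"tx": 0,"ty": 0,"tz": -35,"wx": 0,"wy": 0,"wz": 0,"jaw": -1},
    {"tx": 0,"ty": 0,"tz": -35,"wx": 0,"wy": 0,"wz": 0,"jaw": -1},
    {"tx": 0,"ty": 0,"tz": -35,"wx": 0,"wy": 0,"wz": 0,"jaw": -0.5},
    {"tx": 0,"ty": 0,"tz": -35,"wx": 0,"wy": 0,"wz": 0,"jaw": -0.5},
    {"tx": 0,"ty": 0,"tz": 0,"wx": 0,"wy": 0,"wz": 0,"jaw": -0.5},
  ],
)

```text
time_s: 3.52
position: [478.0, -411.4, 75.6]
orientation: [-2.652, -1.671, 0.002]
contact_force: [-0.0, -0.2, -1.4]
width: 0.762
gripper_force: 0.0
```

Call:
move_arm(
  plan=[
    {"tx": 0,"ty": 0,"tz": 0,"wx": 0,"wy": 0,"wz": 0,"jaw": 1},
    {"tx": 0,"ty": 0,"tz": 0,"wx": 0,"wy": 0,"wz": 0,"jaw": 1},
    {"tx": 0,"ty": 0,"tz": 0,"wx": 0,"wy": 0,"wz": 0,"jaw": 1},
    {"tx": 0,"ty": 0,"tz": 0,"wx": 0,"wy": 0,"wz": 0,"jaw": 1},
    {"tx": 0,"ty": 0,"tz": 0,"wx": 0,"wy": 0,"wz": 0,"jaw": 1},
    {"tx": 0,"ty": 0,"tz": 0,"wx": 0,"wy": 0,"wz": 0,"jaw": 1},
  ],
)

```text
time_s: 4.28
position: [479.8, -415.2, 78.7]
orientation: [2.659, 1.673, 0.0]
contact_force: [0.3, -0.6, -1.1]
width: 0.234
gripper_force: 30.0
```

Call:
move_arm(
  plan=[
    {"tx": 0,"ty": 0,"tz": 20,"wx": 0,"wy": 0,"wz": 0,"jaw": 1},
    {"tx": 0,"ty": 0,"tz": 35,"wx": 0,"wy": 0,"wz": 0,"jaw": 1},
    {"tx": 0,"ty": 0,"tz": 40,"wx": 0,"wy": 0,"wz": 0,"jaw": 1},
    {"tx": 0,"ty": 0,"tz": 40,"wx": 0,"wy": 0,"wz": 0,"jaw": 1},
    {"tx": 0,"ty": 30,"tz": 0,"wx": 0,"wy": 0,"wz": 0,"jaw": 1},
    {"tx": 0,"ty": 42,"tz": 0,"wx": 0,"wy": 0,"wz": 0,"jaw": 1},
    {"tx": 0,"ty": 42,"tz": 0,"wx": 0,"wy": 0,"wz": 0,"jaw": 1},
    {"tx": 0,"ty": 42,"tz": 0,"wx": 0,"wy": 0,"wz": 0,"jaw": 1},
    {"tx": 0,"ty": 42,"tz": 0,"wx": 0,"wy": 0,"wz": 0,"jaw": 1},
    {"tx": 0,"ty": 42,"tz": 0,"wx": 0,"wy": 0,"wz": 0,"jaw": 1},
  ],
)

```text
time_s: 5.52
position: [479.6, -173.9, 214.9]
orientation: [2.659, 1.672, 0.001]
contact_force: [-0.1, 0.5, -2.3]
width: 0.23
gripper_force: 30.0
```

Call:
move_arm(
  plan=[
    {"tx": 0,"ty": 42,"tz": 0,"wx": 0,"wy": 0,"wz": 0,"jaw": 1},
    {"tx": 0,"ty": 42,"tz": 0,"wx": 0,"wy": 0,"wz": 0,"jaw": 1},
    {"tx": 0,"ty": 42,"tz": 0,"wx": 0,"wy": 0,"wz": 0,"jaw": 1},
    {"tx": 0,"ty": 30,"tz": 0,"wx": 0,"wy": 0,"wz": 0,"jaw": 1},
    {"tx": 0,"ty": 0,"tz": 0,"wx": 0,"wy": 0,"wz": 0,"jaw": 1},
    {"tx": 0,"ty": 0,"tz": 0,"wx": 0,"wy": 0,"wz": 0,"jaw": 1},
  ],
)

```text
time_s: 6.28
position: [479.9, -19.5, 214.4]
orientation: [2.658, 1.673, 0.001]
contact_force: [0.5, -0.5, -2.0]
width: 0.229
gripper_force: 30.0
```

Run:
```python
from h import *
print(get_obs()["position"],get_obs()["contact_force"])
o=[]
for n in ("scene","wrist"):
    K,T=cam(n);p,d=optics.grab_frame(n); o.append(p)
cv2.imwrite("pics/m2.png",np.hstack([cv2.resize(o[0][140:260,230:390],(400,300)),cv2.resize(o[1],(400,300))])[:,:,::-1])
```

```text
[479.89454799 -19.50035199 214.44256208] [ 0.45574454 -0.51129311 -2.03489931]
```

View pics/m2.png

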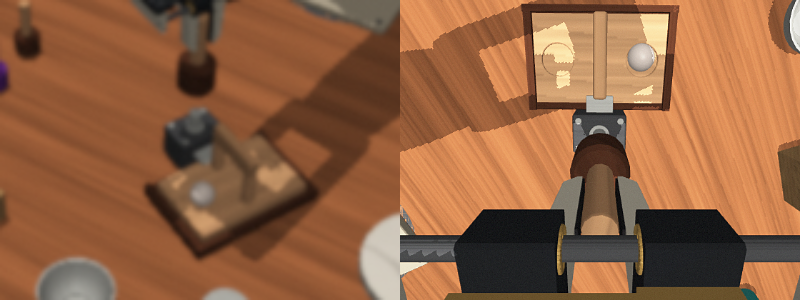

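The mallet hangs upright over the housing (scene) and in line with the pin (wrist view, pin at (598,130)). Lower it.

Call:
move_arm(
  plan=[
    {"tx": 0,"ty": 0,"tz": -25,"wx": 0,"wy": 0,"wz": 0,"jaw": 1},
    {"tx": 0,"ty": 0,"tz": -20,"wx": 0,"wy": 0,"wz": 0,"jaw": 1},
    {"tx": 0,"ty": 0,"tz": -5,"wx": 0,"wy": 0,"wz": 0,"jaw": 1},
    {"tx": 0,"ty": 0,"tz": -3,"wx": 0,"wy": 0,"wz": 0,"jaw": 1},
    {"tx": 0,"ty": 0,"tz": -3,"wx": 0,"wy": 0,"wz": 0,"jaw": 1},
    {"tx": 0,"ty": 0,"tz": 0,"wx": 0,"wy": 0,"wz": 0,"jaw": 1},
  ],
)

```text
time_s: 7.12
position: [480.4, -19.5, 158.4]
orientation: [2.658, 1.672, 0.001]
contact_force: [-2.3, -1.1, 3.3]
width: 0.234
gripper_force: 30.0
```

Call:
move_arm(
  plan=[
    {"tx": 0,"ty": 0,"tz": -3,"wx": 0,"wy": 0,"wz": 0,"jaw": 1},
    {"tx": 0,"ty": 0,"tz": -3,"wx": 0,"wy": 0,"wz": 0,"jaw": 1},
    {"tx": 0,"ty": 0,"tz": 0,"wx": 0,"wy": 0,"wz": 0,"jaw": 1},
  ],
)

```text
time_s: 7.5
position: [480.3, -19.4, 151.8]
orientation: [2.658, 1.672, 0.001]
contact_force: [0.3, -1.4, 0.9]
width: 0.233
gripper_force: 30.0
```

Call:
move_arm(
  plan=[
    {"tx": 0,"ty": 0,"tz": -2,"wx": 0,"wy": 0,"wz": 0,"jaw": 1},
    {"tx": 0,"ty": 0,"tz": 0,"wx": 0,"wy": 0,"wz": 0,"jaw": 1},
  ],
)

```text
time_s: 7.75
position: [480.3, -19.3, 150.0]
orientation: [2.658, 1.672, 0.001]
contact_force: [0.2, -3.3, 4.6]
width: 0.234
gripper_force: 30.0
```

Call:
move_arm(
  plan=[
    {"tx": 0,"ty": 0,"tz": -2,"wx": 0,"wy": 0,"wz": 0,"jaw": 1},
    {"tx": 0,"ty": 0,"tz": 0,"wx": 0,"wy": 0,"wz": 0,"jaw": 1},
  ],
)

```text
time_s: 8.0
position: [480.7, -19.4, 149.4]
orientation: [2.658, 1.672, 0.003]
contact_force: [-2.0, -2.3, 12.9]
width: 0.233
gripper_force: 30.0
```

Call:
move_arm(
  plan=[
    {"tx": 0,"ty": 0,"tz": -2,"wx": 0,"wy": 0,"wz": 0,"jaw": 1},
    {"tx": 0,"ty": 0,"tz": 0,"wx": 0,"wy": 0,"wz": 0,"jaw": 1},
  ],
)

```text
time_s: 8.25
position: [481.4, -19.2, 149.1]
orientation: [2.657, 1.672, 0.005]
contact_force: [-6.2, -0.9, 23.9]
width: 0.234
gripper_force: 30.0
```

Hard stop reached (149.1 = 71 mm face height, 24 N). Lift and put the mallet at (480,-200).

Call:
move_arm(
  plan=[
    {"tx": 0,"ty": 0,"tz": 15,"wx": 0,"wy": 0,"wz": 0,"jaw": 1},
    {"tx": 0,"ty": 0,"tz": 30,"wx": 0,"wy": 0,"wz": 0,"jaw": 1},
    {"tx": 0,"ty": -20,"tz": 0,"wx": 0,"wy": 0,"wz": 0,"jaw": 1},
    {"tx": 0,"ty": -40,"tz": 0,"wx": 0,"wy": 0,"wz": 0,"jaw": 1},
    {"tx": 0,"ty": -40,"tz": 0,"wx": 0,"wy": 0,"wz": 0,"jaw": 1},
    {"tx": 0,"ty": -40,"tz": -20,"wx": 0,"wy": 0,"wz": 0,"jaw": 1},
    {"tx": 0,"ty": -40,"tz": -20,"wx": 0,"wy": 0,"wz": 0,"jaw": 1},
    {"tx": 0,"ty": 0,"tz": -20,"wx": 0,"wy": 0,"wz": 0,"jaw": 1},
    {"tx": 0,"ty": 0,"tz": -30,"wx": 0,"wy": 0,"wz": 0,"jaw": 1},
    {"tx": 0,"ty": 0,"tz": 0,"wx": 0,"wy": 0,"wz": 0,"jaw": 1},
  ],
)

```text
time_s: 9.5
position: [477.2, -197.6, 97.3]
orientation: [-2.654, -1.669, 0.005]
contact_force: [-1.1, 0.7, -1.9]
width: 0.229
gripper_force: 30.0
```

Run:
```python
from h import *
print(get_obs()["position"],get_obs()["contact_force"])
p,d=optics.grab_frame("top"); K,T=cam("top");P=cloud(d,K,T)
x,y,z=P[...,0],P[...,1],P[...,2]
m=(np.hypot(x-479.5,y+18.7)<7); print("pin z",np.median(z[m]),np.nanmax(z[m]))
o,_=optics.grab_frame("scene")
cv2.imwrite("pics/m3.png",np.hstack([cv2.resize(o[130:250,200:360],(400,300)),cv2.resize(p[190:310,190:350],(400,300))])[:,:,::-1])
```

```text
[ 477.19039529 -197.62924853   97.26888124] [-1.07852027  0.65732923 -1.9193461 ]
pin z 70.37385759579587 75.5074612752777
```

View pics/m3.png

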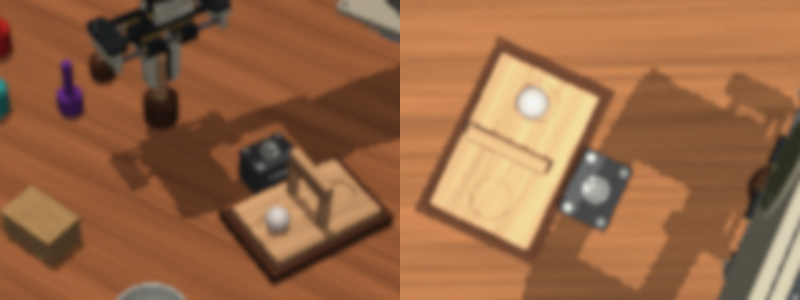

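Pin down (z 70) and the catch is gone from over the tray edge; the mallet is upright in the gripper. Lower it to the counter gently.

Call:
move_arm(
  plan=[
    {"tx": 0,"ty": 0,"tz": -10,"wx": 0,"wy": 0,"wz": 0,"jaw": 1},
    {"tx": 0,"ty": 0,"tz": -5,"wx": 0,"wy": 0,"wz": 0,"jaw": 1},
    {"tx": 0,"ty": 0,"tz": 0,"wx": 0,"wy": 0,"wz": 0,"jaw": 1},
  ],
)

```text
time_s: 9.98
position: [479.5, -198.9, 85.3]
orientation: [-2.659, -1.673, 0.001]
contact_force: [-1.2, -0.5, -2.8]
width: 0.231
gripper_force: 30.0
```

Call:
move_arm(
  plan=[
    {"tx": 0,"ty": 0,"tz": -2,"wx": 0,"wy": 0,"wz": 0,"jaw": 1},
    {"tx": 0,"ty": 0,"tz": 0,"wx": 0,"wy": 0,"wz": 0,"jaw": 1},
  ],
)

```text
time_s: 10.22
position: [479.8, -199.1, 83.7]
orientation: [-2.659, -1.673, -0.0]
contact_force: [0.1, 0.4, -3.2]
width: 0.232
gripper_force: 30.0
```

Call:
move_arm(
  plan=[
    {"tx": 0,"ty": 0,"tz": -2,"wx": 0,"wy": 0,"wz": 0,"jaw": 1},
    {"tx": 0,"ty": 0,"tz": -1,"wx": 0,"wy": 0,"wz": 0,"jaw": 1},
    {"tx": 0,"ty": 0,"tz": 0,"wx": 0,"wy": 0,"wz": 0,"jaw": 1},
  ],
)

```text
time_s: 10.6
position: [479.7, -199.1, 80.5]
orientation: [-2.659, -1.673, 0.0]
contact_force: [0.7, 0.2, -1.9]
width: 0.234
gripper_force: 30.0
```

Call:
move_arm(
  plan=[
    {"tx": 0,"ty": 0,"tz": -1.5,"wx": 0,"wy": 0,"wz": 0,"jaw": 1},
    {"tx": 0,"ty": 0,"tz": 0,"wx": 0,"wy": 0,"wz": 0,"jaw": 1},
  ],
)

```text
time_s: 10.85
position: [479.7, -199.1, 79.0]
orientation: [-2.659, -1.673, 0.0]
contact_force: [0.2, 0.7, -2.2]
width: 0.232
gripper_force: 30.0
```

Call:
move_arm(
  plan=[
    {"tx": 0,"ty": 0,"tz": -1,"wx": 0,"wy": 0,"wz": 0,"jaw": 1},
    {"tx": 0,"ty": 0,"tz": 0,"wx": 0,"wy": 0,"wz": 0,"jaw": 1},
  ],
)

```text
time_s: 11.1
position: [479.9, -199.2, 78.4]
orientation: [2.659, 1.673, 0.0]
contact_force: [-1.7, 0.1, -0.1]
width: 0.231
gripper_force: 30.0
```

Call:
move_arm(
  plan=[
    {"tx": 0,"ty": 0,"tz": -1,"wx": 0,"wy": 0,"wz": 0,"jaw": 1},
    {"tx": 0,"ty": 0,"tz": 0,"wx": 0,"wy": 0,"wz": 0,"jaw": 1},
  ],
)

```text
time_s: 11.35
position: [480.1, -199.5, 78.3]
orientation: [2.659, 1.672, 0.0]
contact_force: [-4.3, 1.4, 8.4]
width: 0.232
gripper_force: 30.0
```

In contact; ease off, release, rise.

Call:
move_arm(
  plan=[
    {"tx": 0,"ty": 0,"tz": 1,"wx": 0,"wy": 0,"wz": 0,"jaw": 1},
    {"tx": 0,"ty": 0,"tz": 0,"wx": 0,"wy": 0,"wz": 0,"jaw": -0.2},
    {"tx": 0,"ty": 0,"tz": 0,"wx": 0,"wy": 0,"wz": 0,"jaw": -0.2},
    {"tx": 0,"ty": 0,"tz": 0,"wx": 0,"wy": 0,"wz": 0,"jaw": -0.2},
    {"tx": 0,"ty": 0,"tz": 0,"wx": 0,"wy": 0,"wz": 0,"jaw": -0.2},
    {"tx": 0,"ty": 0,"tz": 20,"wx": 0,"wy": 0,"wz": 0,"jaw": -0.2},
    {"tx": 0,"ty": 0,"tz": 40,"wx": 0,"wy": 0,"wz": 0,"jaw": -0.2},
    {"tx": 0,"ty": 0,"tz": 50,"wx": 0,"wy": 0,"wz": 0,"jaw": -0.2},
    {"tx": 0,"ty": 0,"tz": 30,"wx": 0,"wy": 0,"wz": 0,"jaw": -0.2},
    {"tx": 0,"ty": 0,"tz": 0,"wx": 0,"wy": 0,"wz": 0,"jaw": -0.2},
  ],
)

```text
time_s: 12.6
position: [481.5, -200.0, 221.4]
orientation: [2.655, 1.67, 0.005]
contact_force: [0.3, -0.3, -0.3]
width: 0.601
gripper_force: 0.0
```

Call:
move_arm(
  plan=[
    {"tx": 5,"ty": 32,"tz": 0,"wx": 0,"wy": 0,"wz": 0,"jaw": -0.2},
    {"tx": 5,"ty": 32,"tz": 0,"wx": 0,"wy": 0,"wz": 0,"jaw": -0.2},
    {"tx": 5,"ty": 32,"tz": 0,"wx": 0,"wy": 0,"wz": 0,"jaw": -0.2},
    {"tx": 5,"ty": 32,"tz": 0,"wx": 0,"wy": 0,"wz": 0,"jaw": -0.2},
    {"tx": 5,"ty": 32,"tz": 0,"wx": 0,"wy": 0,"wz": 0,"jaw": -0.2},
    {"tx": 0,"ty": 0,"tz": 0,"wx": 0,"wy": 0,"wz": 0,"jaw": -0.2},
    {"tx": 0,"ty": 0,"tz": 0,"wx": 0,"wy": 0,"wz": 0,"jaw": -0.2},
  ],
)

```text
time_s: 13.48
position: [504.2, -39.5, 216.9]
orientation: [-2.658, -1.673, 0.003]
contact_force: [0.3, -0.3, -0.2]
width: 0.6
gripper_force: 0.0
```

Run:
```python
from h import *
print(get_obs()["position"])
K,T=cam("wrist"); p,d=optics.grab_frame("wrist")
P=cloud(d,K,T);x,y,z=P[...,0],P[...,1],P[...,2]
m=(abs(x-520)<60)&(abs(y-65)<60)&(z>104)&(z<118)
r=cv2.minAreaRect(P[m][:,:2].astype(np.float32)); print("handle",m.sum(),r,P[m].mean(0))
m=(abs(x-569)<28)&(abs(y-41)<28)&(z>46)&(z<65);print("sweet",P[m].mean(0))
pt,dt=optics.grab_frame("top");K,T=cam("top");P=cloud(dt,K,T);x,y,z=P[...,0],P[...,1],P[...,2]
m=(abs(x-480)<50)&(abs(y+200)<50)&(z>110)&(z<135);print("mallet",m.sum(),P[m].mean(0) if m.any() else 0)
o,_=optics.grab_frame("scene")
cv2.imwrite("pics/m4.png",np.hstack([cv2.resize(o[130:250,200:360],(400,300)),cv2.resize(p,(400,300))])[:,:,::-1])
```

```text
[504.19286014 -39.46110418 216.91854229]
handle 2430 ((518.7017822265625, 63.39815139770508), (82.97943878173828, 14.2360200881958), 63.85844802856445) [519.79532801  64.69795033 109.97460614]
sweet [565.59721768  43.5207228   53.54893241]
mallet 75 [ 479.02621501 -200.18609432  124.10453542]
```

View pics/m4.png

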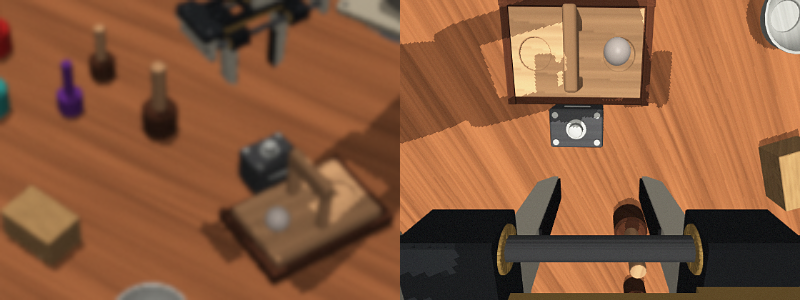

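The mallet stands upright on the bare counter at (479,-200), pin down, sweet in pocket (wrist crop (618,50)). Handle at (520,64.7), 63.9°. Grasp it.

Call:
move_arm(
  plan=[
    {"tx": 4,"ty": 26,"tz": 0,"wx": 0,"wy": 0,"wz": 0,"jaw": 0.1},
    {"tx": 4,"ty": 26,"tz": 0,"wx": 0,"wy": 0,"wz": 0,"jaw": 0.1},
    {"tx": 4,"ty": 26,"tz": 0,"wx": 0,"wy": 0,"wz": 0,"jaw": 0.1},
    {"tx": 4,"ty": 26,"tz": 0,"wx": 0,"wy": 0,"wz": 0,"jaw": 0.1},
    {"tx": 0,"ty": 0,"tz": 0,"wx": 0,"wy": 0,"wz": 0,"jaw": 0.1},
    {"tx": 0,"ty": 0,"tz": 0,"wx": 0,"wy": 0,"wz": 0,"jaw": 0.1},
  ],
)

```text
time_s: 14.38
position: [520.7, 63.9, 218.0]
orientation: [2.659, 1.672, -0.001]
contact_force: [0.8, 0.4, 0.4]
width: 0.448
gripper_force: 0.0
```

Call:
move_arm(
  plan=[
    {"tx": 0,"ty": 0,"tz": -30,"wx": 0,"wy": 0,"wz": 0,"jaw": 0.1},
    {"tx": 0,"ty": 0,"tz": -30,"wx": 0,"wy": 0,"wz": 0,"jaw": 0.1},
    {"tx": 0,"ty": 0,"tz": -30,"wx": 0,"wy": 0,"wz": 0,"jaw": 0.1},
    {"tx": 0,"ty": 0,"tz": -30,"wx": 0,"wy": 0,"wz": 0,"jaw": 0.1},
    {"tx": 0,"ty": 0,"tz": -20,"wx": 0,"wy": 0,"wz": 0,"jaw": 0.1},
    {"tx": 0,"ty": 0,"tz": 0,"wx": 0,"wy": 0,"wz": 0,"jaw": 0.1},
    {"tx": 0,"ty": 0,"tz": 0,"wx": 0,"wy": 0,"wz": 0,"jaw": 0.1},
  ],
)

```text
time_s: 15.25
position: [521.4, 64.2, 79.2]
orientation: [2.659, 1.671, 0.001]
contact_force: [1.0, 0.6, 0.9]
width: 0.451
gripper_force: 0.0
```

Call:
move_arm(
  plan=[
    {"tx": -0.5,"ty": 0.5,"tz": -2,"wx": 0,"wy": 0,"wz": 0,"jaw": 0.5},
    {"tx": 0,"ty": 0,"tz": 0,"wx": 0,"wy": 0,"wz": 0,"jaw": 0.55},
    {"tx": 0,"ty": 0,"tz": 0,"wx": 0,"wy": 0,"wz": 0,"jaw": 0.6},
    {"tx": 0,"ty": 0,"tz": 0,"wx": 0,"wy": 0,"wz": 0,"jaw": 0.65},
    {"tx": 0,"ty": 0,"tz": 0,"wx": 0,"wy": 0,"wz": 0,"jaw": 0.7},
    {"tx": 0,"ty": 0,"tz": 0,"wx": 0,"wy": 0,"wz": 0,"jaw": 0.8},
    {"tx": 0,"ty": 0,"tz": 0,"wx": 0,"wy": 0,"wz": 0,"jaw": 1},
    {"tx": 0,"ty": 0,"tz": 0,"wx": 0,"wy": 0,"wz": 0,"jaw": 1},
    {"tx": 0,"ty": 0,"tz": 0,"wx": 0,"wy": 0,"wz": 0,"jaw": 1},
    {"tx": 0,"ty": 0,"tz": 0,"wx": 0,"wy": 0,"wz": 0,"jaw": 1},
  ],
)

```text
time_s: 16.5
position: [520.4, 65.3, 76.2]
orientation: [2.659, 1.673, 0.0]
contact_force: [2.0, -0.2, -0.5]
width: 0.147
gripper_force: 30.0
```

Call:
move_arm(
  plan=[
    {"tx": 0,"ty": 0,"tz": 1,"wx": 0,"wy": 0,"wz": 0,"jaw": 1},
    {"tx": 0,"ty": 0,"tz": 1.5,"wx": 0,"wy": 0,"wz": 0,"jaw": 1},
    {"tx": 0,"ty": 0,"tz": 2,"wx": 0,"wy": 0,"wz": 0,"jaw": 1},
    {"tx": 0,"ty": 0,"tz": 2,"wx": 0,"wy": 0,"wz": 0,"jaw": 1},
    {"tx": 0,"ty": 0,"tz": 2,"wx": 0,"wy": 0,"wz": 0,"jaw": 1},
    {"tx": 0,"ty": 0,"tz": 1,"wx": 0,"wy": 0,"wz": 0,"jaw": 1},
  ],
)

```text
time_s: 17.25
position: [520.4, 65.3, 85.9]
orientation: [2.659, 1.673, 0.0]
contact_force: [-0.5, 0.6, -2.8]
width: 0.151
gripper_force: 30.0
```

Tray is free (−2.8 N). Lift smoothly to underside ≈100 mm.

Call:
move_arm(
  plan=[
    {"tx": 0,"ty": 0,"tz": 2,"wx": 0,"wy": 0,"wz": 0,"jaw": 1},
    {"tx": 0,"ty": 0,"tz": 4,"wx": 0,"wy": 0,"wz": 0,"jaw": 1},
    {"tx": 0,"ty": 0,"tz": 6,"wx": 0,"wy": 0,"wz": 0,"jaw": 1},
    {"tx": 0,"ty": 0,"tz": 8,"wx": 0,"wy": 0,"wz": 0,"jaw": 1},
    {"tx": 0,"ty": 0,"tz": 10,"wx": 0,"wy": 0,"wz": 0,"jaw": 1},
    {"tx": 0,"ty": 0,"tz": 10,"wx": 0,"wy": 0,"wz": 0,"jaw": 1},
    {"tx": 0,"ty": 0,"tz": 10,"wx": 0,"wy": 0,"wz": 0,"jaw": 1},
    {"tx": 0,"ty": 0,"tz": 8,"wx": 0,"wy": 0,"wz": 0,"jaw": 1},
    {"tx": 0,"ty": 0,"tz": 6,"wx": 0,"wy": 0,"wz": 0,"jaw": 1},
    {"tx": 0,"ty": 0,"tz": 4,"wx": 0,"wy": 0,"wz": 0,"jaw": 1},
  ],
)

```text
time_s: 18.5
position: [520.3, 65.4, 154.0]
orientation: [2.659, 1.673, 0.0]
contact_force: [0.3, 0.7, -4.0]
width: 0.147
gripper_force: 30.0
```

Call:
move_arm(
  plan=[
    {"tx": 0,"ty": 0,"tz": 4,"wx": 0,"wy": 0,"wz": 0,"jaw": 1},
    {"tx": 0,"ty": 0,"tz": 3,"wx": 0,"wy": 0,"wz": 0,"jaw": 1},
    {"tx": 0,"ty": 0,"tz": 1,"wx": 0,"wy": 0,"wz": 0,"jaw": 1},
    {"tx": 0,"ty": 0,"tz": 0,"wx": 0,"wy": 0,"wz": 0,"jaw": 1},
    {"tx": 0,"ty": 0,"tz": 0,"wx": 0,"wy": 0,"wz": 0,"jaw": 1},
  ],
)

```text
time_s: 19.12
position: [520.2, 65.4, 161.5]
orientation: [-2.659, -1.673, 0.0]
contact_force: [-0.3, -0.4, -2.8]
width: 0.153
gripper_force: 30.0
```

```bash
cat > chk.py <<'E'
from h import *
import sys
c=get_obs()["position"]; print(get_obs()["time_s"],c,get_obs()["contact_force"])
K,T=cam("wrist"); p,d=optics.grab_frame("wrist")
P=cloud(d,K,T);o,dd=optics.grab_frame("scene");K,T=cam("scene");Q=cloud(dd,K,T)
for n,A in (("wrist",P),("scene",Q)):
    e=A-c; w=(c[2]-96.0) # expected underside+~? board top
    m=(np.hypot(e[...,0],e[...,1])<80)&(abs(A[...,2]-(c[2]-48))<14)
    B=A[m]; 
    if len(B)>50:
        for _ in range(4):
            a,*_r=np.linalg.lstsq(np.c_[B[:,:2]-c[:2],np.ones(len(B))],B[:,2],rcond=None)
            r=B[:,2]-np.c_[B[:,:2]-c[:2],np.ones(len(B))]@a; B=B[abs(r)<max(2,1.5*np.median(abs(r)))]
        print(n,len(B),"tilt deg",np.degrees(a[:2]).round(2),"board top z",a[2].round(1))
cv2.imwrite(f"pics/{sys.argv[1]}.png",np.hstack([cv2.resize(o[130:280,280:480],(400,300)),cv2.resize(p,(400,300))])[:,:,::-1])
E
python3 chk.py m5
```

```text
19.125 [520.17646241  65.35281502 161.46184357] [-0.26156041 -0.36268264 -2.77336231]
wrist 20980 tilt deg [ 0.03 -0.02] board top z 113.7
scene 422 tilt deg [-0.09 -0.7 ] board top z 116.6
```

View pics/m5.png

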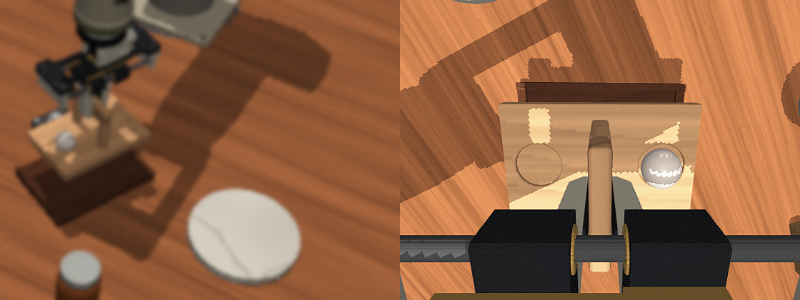

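Tray level (tilt ~0), underside ≈100 mm, sweet in its pocket (wrist (661,167)). Carry to the slab at (497.6,346).

Call:
move_arm(
  plan=[
    {"tx": 0,"ty": 3,"tz": 0,"wx": 0,"wy": 0,"wz": 0,"jaw": 1},
    {"tx": -0.5,"ty": 6,"tz": 0,"wx": 0,"wy": 0,"wz": 0,"jaw": 1},
    {"tx": -1,"ty": 9,"tz": 0,"wx": 0,"wy": 0,"wz": 0,"jaw": 1},
    {"tx": -1,"ty": 12,"tz": 0,"wx": 0,"wy": 0,"wz": 0,"jaw": 1},
    {"tx": -1.5,"ty": 15,"tz": 0,"wx": 0,"wy": 0,"wz": 0,"jaw": 1},
    {"tx": -1.5,"ty": 18,"tz": 0,"wx": 0,"wy": 0,"wz": 0,"jaw": 1},
    {"tx": -1.5,"ty": 18,"tz": 0,"wx": 0,"wy": 0,"wz": 0,"jaw": 1},
    {"tx": -1.5,"ty": 18,"tz": 0,"wx": 0,"wy": 0,"wz": 0,"jaw": 1},
    {"tx": -1.5,"ty": 18,"tz": 0,"wx": 0,"wy": 0,"wz": 0,"jaw": 1},
    {"tx": -1.5,"ty": 18,"tz": 0,"wx": 0,"wy": 0,"wz": 0,"jaw": 1},
  ],
)

```text
time_s: 20.48
position: [508.6, 201.6, 161.6]
orientation: [-2.659, -1.673, 0.0]
contact_force: [-0.0, -0.4, -3.5]
width: 0.151
gripper_force: 30.0
```

Call:
move_arm(
  plan=[
    {"tx": -1.5,"ty": 18,"tz": 0,"wx": 0,"wy": 0,"wz": 0,"jaw": 1},
    {"tx": -1.5,"ty": 18,"tz": 0,"wx": 0,"wy": 0,"wz": 0,"jaw": 1},
    {"tx": -1.5,"ty": 18,"tz": 0,"wx": 0,"wy": 0,"wz": 0,"jaw": 1},
    {"tx": -1.5,"ty": 18,"tz": 0,"wx": 0,"wy": 0,"wz": 0,"jaw": 1},
    {"tx": -1.5,"ty": 18,"tz": 0,"wx": 0,"wy": 0,"wz": 0,"jaw": 1},
    {"tx": -1,"ty": 17,"tz": 0,"wx": 0,"wy": 0,"wz": 0,"jaw": 1},
    {"tx": -1,"ty": 14,"tz": 0,"wx": 0,"wy": 0,"wz": 0,"jaw": 1},
    {"tx": -1,"ty": 11,"tz": 0,"wx": 0,"wy": 0,"wz": 0,"jaw": 1},
    {"tx": -0.5,"ty": 8,"tz": 0,"wx": 0,"wy": 0,"wz": 0,"jaw": 1},
    {"tx": 0,"ty": 5,"tz": 0,"wx": 0,"wy": 0,"wz": 0,"jaw": 1},
  ],
)

```text
time_s: 21.72
position: [497.7, 345.7, 161.6]
orientation: [2.659, 1.673, -0.0]
contact_force: [0.1, -0.6, -3.0]
width: 0.15
gripper_force: 30.0
```

Call:
move_arm(
  plan=[
    {"tx": 0,"ty": 1.5,"tz": 0,"wx": 0,"wy": 0,"wz": 0,"jaw": 1},
    {"tx": 0,"ty": 0,"tz": 0,"wx": 0,"wy": 0,"wz": 0,"jaw": 1},
    {"tx": 0,"ty": 0,"tz": 0,"wx": 0,"wy": 0,"wz": 0,"jaw": 1},
    {"tx": 0,"ty": 0,"tz": 0,"wx": 0,"wy": 0,"wz": 0,"jaw": 1},
    {"tx": 0,"ty": 0,"tz": 0,"wx": 0,"wy": 0,"wz": 0,"jaw": 1},
    {"tx": 0,"ty": 0,"tz": 0,"wx": 0,"wy": 0,"wz": 0,"jaw": 1},
    {"tx": 0,"ty": 0,"tz": 0,"wx": 0,"wy": 0,"wz": 0,"jaw": 1},
    {"tx": 0,"ty": 0,"tz": 0,"wx": 0,"wy": 0,"wz": 0,"jaw": 1},
  ],
)

```text
time_s: 22.72
position: [497.8, 346.9, 161.6]
orientation: [-2.659, -1.673, -0.0]
contact_force: [0.2, -0.2, -3.1]
width: 0.152
gripper_force: 30.0
```

```bash
python3 chk.py m6
```

```text
22.725 [497.7788005  346.87388111 161.64549536] [ 0.15139783 -0.18993675 -3.12830376]
wrist 20941 tilt deg [ 0.04 -0.02] board top z 113.8
scene 458 tilt deg [-0.71 -0.18] board top z 116.9
```

View pics/m6.png

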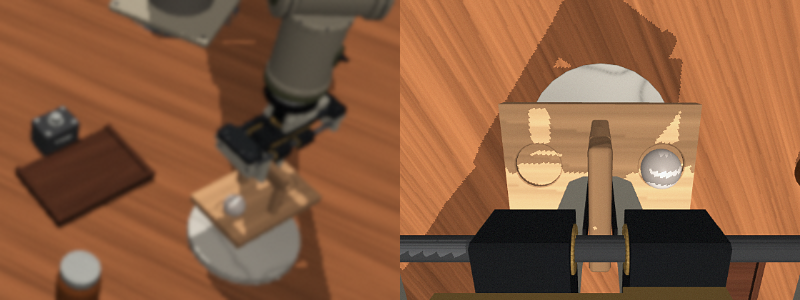

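The tray hangs level over the slab (scene crop (250,205)) with the sweet in its pocket (wrist crop (661,167)).

```bash
python3 -c "
from rig import job; print(job.hand_in())"
```

```text
the job is handed in; nothing more can be done
None
```

I handed the job in at about 23 s: the pin is fully down, the mallet stands upright and released on the bare counter, and the gripper holds the tray level and still over the middle of the slab, underside about 10 cm up, with the sweet in its pocket; no verdict came back.

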